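# Ratchet down the hold-down nut beside the bronze plaque

## Robot

A 6-joint arm with a two-finger parallel gripper is mounted at the origin on the work surface. World frame = base frame: x ahead of the robot, y to its left, z up, the work surface at z = 0. Lengths are in m, angles in rad, forces in N, time in s.
With the tool pointing down it reaches from about 0.25 to 0.775 m from the base axis. Payload 4 kg.
Tool frame: the origin (TCP) lies at the very end of the fingers, on their centre line; the grasp point (between the pads) lies 19 mm behind it; z points along the fingers, y is the direction in which the jaws open and shut (so a half turn about z gives the same grasp; the last joint's range is limited). The gripper opens to 85 mm and grips with 20 to 120 N. Pads are 22 mm wide; open, the fingers measure 114 mm over their backs; the gripper's body (76 mm by 85 mm) begins 54 mm behind the grasp point. The pads swing forward as they close: fully open they stand 13 mm farther back than shut.
Start: joints at [-1.347, 0.087, 1.371, -0, 1.684, -0.103], TCP at [0.177, -0.521, 0.231] pointing down, gripper open.
Joint ranges: [-3.1, 3.1], [-0.76, 2.03], [0.27, 2.55], [-1.08, 4.22], [0.17, 2.65], [-2.57, 2.57]. Speed limits (rad/s): [2.79, 2.79, 3.14, 3.14, 3.14, 3.14].

## Interface

Orientations are given as a unit quaternion [w, x, y, z].
In Python, from plant import r, grip, planner, get_image, job_done gives the robot as it stands. Calls block until the motion is done:
- r.goto(position, orientation): joint-space move of the TCP to a pose.
- r.servo_line(position, ori=None, vel=0.15, guard=None): straight line of the TCP; ori=None keeps the orientation; vel is the mean speed in m/s. With guard (N) it stops when the force on the tool has changed by that much, and returns True; else False.
- r.move_joints(angles): joint-space move.
- grip(opening, effort=None): opening from 0.0 (shut) to 1.0 (fully open); effort is the grip in N (None keeps the last); returns when the fingers have stopped.
- r.wait(seconds).
- planner.solve_ik(position, orientation): joint angles nearest the present ones, or None.
- get_image(name): name is "side" or "top" or "wrist"; returns a dict with "pixels" (384x512x3 uint8, red, green, blue), "fx", "fy", "cx", "cy" (pixels), "D" ([k1, k2, p1, p2, k3] as OpenCV has them; the pictures are not rectified), "rvec" (rotation vector, rad) and "tvec" (3), from world to camera coordinates, as OpenCV has them. Camera axes: x right, y down, z forward; pixel columns grow to the right and rows downward; lengths in m; the calibration is good to about 2 mm. A picture is of the moment at which its call begins. There is no depth.
A pose or a line that the arm cannot do raises r.IKError and nothing moves.
- job_done(): hands the job in, once; it reports no verdict.
Readings, each from a call of its own:
- r.read_time(): time.
- r.read_joint_positions(): joint angles.
- r.read_joint_vel(): joint speeds.
- r.read_joint_efforts(): joint torques, N m.
- r.read_eef_pos(): TCP position.
- r.read_eef_rot(): TCP orientation.
- r.read_wrist_force(): force on the tool from outside, world axes, zero at the start.
- r.read_ft_torque(): the same for the moment, N m.
- r.read_opening(): opening from 0.0 (shut) to 1.0 (fully open).
Only numpy, scipy, OpenCV 4.12 (cv2) and the standard library are available. Lean on these libraries where they do the work, as an engineer would, in place of code of your own. Each camera call takes 0.05 s, during which the arm holds its last target.

## Task

Take the ratcheting ring spanner off the fire brick, put its ring right down over the hexagon nut of the hold-down clamp, and tighten the nut clockwise with short back-and-forth swings of the handle until you feel it come up firm - stop there, without straining it. Then lift the spanner off and lay it flat on the fire brick again. Turn the nut only with the spanner, do not let anything strike the bronze plaque, and leave the spray bottle, the torch and the wax tin where they stand.

Things in the scene. Friction and masses are not known exactly. Their poses are not given: they have to be found in the camera images.
- wrench_grip (a point): Grip point of the loose steel ratchet ring spanner (0.5 kg): on the handle's centre line, half-way up, 125 mm from the ring's axis. Axes: x from handle to ring, z up. The handle is a flat bar 16 mm wide, 12 mm high, from 61 to 193 mm from the ring's axis; nearer the ring a neck 26 mm wide. Centre of mass 57 mm from the ring's axis. At the start this point sticks out in free air, about 38 mm past the brick's edge.
- wrench_ring (a point): Point on the axis of the spanner's ring, at its flat underside (level with the handle's underside). Head 59 mm diameter, 16 mm high. Axes as wrench_grip. In the head is a dark ratchet insert with a hexagonal through bore, 31 mm across flats. Swinging the handle clockwise (from above) carries the insert; swinging back it clicks round freely, 15 clicks a turn, so up to 24 degrees of a swing are lost.
- wrench_middle (a point): Balance point of the spanner, on its neck 57 mm from the ring's axis, 6 mm above the underside; axes as wrench_grip. The ratchet insert's angle in the head is unknown: its bore drops over the nut only when the flats agree within about 3 degrees, so rest the ring on the nut with a few newtons and swing the handle clockwise until it drops, by about 13 mm. The nut does not turn meanwhile.
- nut_seat (a point): Point on the axis of the clamp's fixed upright stud, at the washer's top under the nut, 47 mm above the table. Axes: z up, y along the strap towards the plaque, -x to the robot side. The hexagon nut (brass colour, 30 mm across flats, 15 mm high, bevelled top) stands on it; the stud, 20 mm diameter, ends 25 mm above it. With the spanner fully home, wrench_ring lies on this point.
- clamp: The hold-down: steel plate 170 x 235 mm, 12 mm high, stud, dark strap 36 mm wide with its top at 44 mm, and a dark steel step block under the strap's heel. Origin on the stud's axis at table height, axes as nut_seat. The step block stands at y -72 to -102 mm, x -17 to +17 mm, up to 85 mm high: from straight towards -x the handle can swing about 65 degrees towards it.
- nut (a joint): Angle of the nut on the stud, rad, growing clockwise from above (tightening); starts between 0.2 and 0.7. It runs with a steady drag of about 0.15 N m until, at 2.6, the strap bears hard on the casting and it turns no further: the handle then feels springy and stiffens as the stud winds up.
- stud (a joint): Elastic wind-up of the clamp's stud (and the nut on it), rad, clockwise from above; it follows the torque on the nut, 0.1 rad for each N m, and springs back to 0 when let go: about 0.015 while the nut runs. Firm is about 0.55 to 0.9 N m (4.5 to 7 N across the handle at the grip point). Above 1.2 N m (10 N at the grip point) the casting's foot is crushed.
- casting: Delicate dark bronze plaque with green patina, fixed under the strap's toe: an upright plate 100 mm wide (x -50 to +50 mm), standing at y 61 to 73 mm, top 100 mm above the table, on a foot. Origin on the stud's axis at table height, axes as nut_seat. From straight towards -x the handle can swing about 40 degrees clockwise, the tightening way, before it would strike the plate.
- brick: Pale fire brick, 114 x 114 mm, 64 mm high, fixed; origin at the centre of its underside. At the start the spanner lies across its top: ring's axis about 30 mm from the middle towards the brick's +x, handle sticking out over the -x edge.
- spray_bottle: Spray bottle with blue liquid, white and blue trigger head, 74 mm diameter, 220 mm tall, loose; origin at the centre of its underside. To be left alone.
- torch: Hand gas torch lying on the table, dark blue handle, brass nozzle, about 270 mm long, 50 mm high, loose; origin on the table near its middle. To be left alone.
- wax_tin: Round wax tin, 74 mm diameter, 44 mm high, loose; origin at the centre of its underside. To be left alone.
Things that resemble listed ones, but are neither listed nor needed, are in the scene too. Leave any green or turquoise look-alike of the brick alone.

How it is judged:
By the outcome, as a careful person would: the job done as asked, in the order asked, and still so for the second after the job is handed in, with the robot touching nothing.
It also fails if it takes over 72 s, if anything falls off the work surface, if the arm or the gripper's body presses on something with over 40 N, if the wrist force passes 120 N, or if a joint passes its speed limit or range.

## Working session

There is one attempt and no reset: what is moved stays moved. The work goes in short steps, each a Python script; the robot and the scene stay as the last script left them, time stands still between calls to the robot, and variables do not carry over. Pictures are saved under pics/ and viewed, and the job is handed in when it is done.

```bash
ls; mkdir -p pics; cat > h.py <<'E'
import numpy as np, cv2
from plant import r, grip, planner, get_image, job_done
def snap(n,f):
    im=get_image(n); cv2.imwrite(f'pics/{f}.png',im['pixels'][:,:,::-1]); 
    import pickle; pickle.dump(im,open(f'pics/{f}.pkl','wb')); return im
def load(f):
    import pickle; return pickle.load(open(f'pics/{f}.pkl','rb'))
def K(im): return np.array([[im['fx'],0,im['cx']],[0,im['fy'],im['cy']],[0,0,1.]])
def ray(im,uv):
    p=cv2.undistortPoints(np.array([[uv]],float),K(im),np.array(im['D'],float))[0,0]
    R=cv2.Rodrigues(np.array(im['rvec'],float))[0]; t=np.array(im['tvec'],float).ravel()
    return -R.T@t, R.T@np.array([p[0],p[1],1.])
def onz(im,uv,z):
    o,d=ray(im,uv); return o+d*(z-o[2])/d[2]
def proj(im,P):
    return cv2.projectPoints(np.array(P,float).reshape(-1,1,3),np.array(im['rvec'],float),np.array(im['tvec'],float),K(im),np.array(im['D'],float))[0][:,0]
E
python3 - <<'E'
from h import *
for n in ['side','top','wrist']:
    im=snap(n,n+'0'); o,d=ray(im,(256,192)); print(n,o,d,im['fx'])
print(r.read_time(), r.read_eef_rot())
E
```

```text
pics
side [0.29309109 0.84042019 0.8443397 ] [ 0.20435474 -0.7175846  -0.66634029] 427.21221460274546
top [ 0.34589526 -0.0077384   1.4259599 ] [ 0.10255627 -0.0266431  -0.99447567] 411.0287364066076
wrist [ 0.24872704 -0.49679434  0.37328704] [-0.28381778 -0.08231665 -0.95539944] 291.05740726480286
0.15 [-8.43789531e-04  9.86676127e-01  1.62694517e-01 -5.06537719e-05]
```

View pics/top0.png

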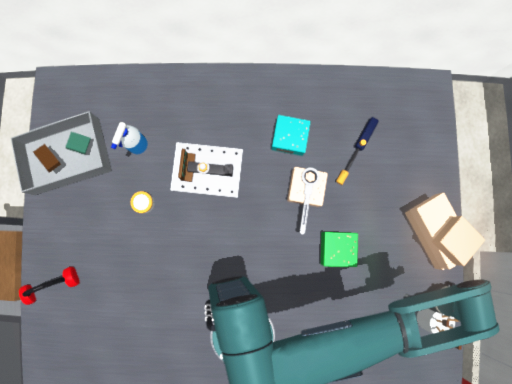

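View pics/side0.png

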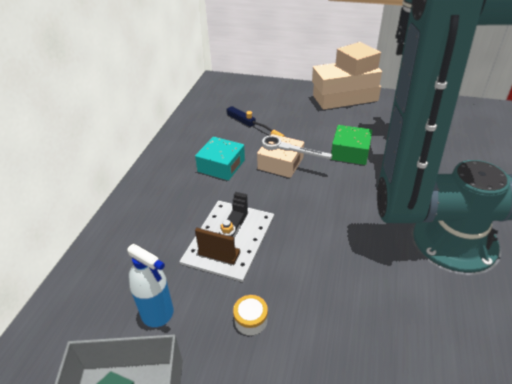

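View pics/wrist0.png

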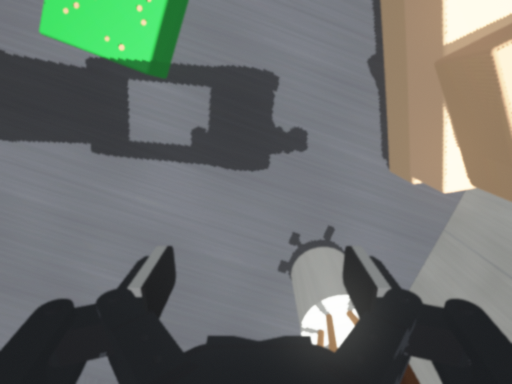

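The top view shows the spanner's ring at about (310,176) and its handle end at (303,232), lying on the pale brick at (308,187). Possible mix-ups are the turquoise block (292,135), the green block (340,250), and the cardboard boxes (435,230). The clamp's nut is at (203,168), the plaque at (187,165) and the step block at (228,170). The torch, at (360,150), is also long and thin but is dark blue and brass. I choose the steel spanner on the pale brick and will check it in a close crop.

```bash
python3 - <<'E'
import cv2,numpy as np
a=cv2.imread('pics/top0.png')
c=cv2.resize(a[155:245,265:345],None,fx=6,fy=6,interpolation=cv2.INTER_CUBIC)
d=cv2.resize(a[138:200,165:248],None,fx=4,fy=4,interpolation=cv2.INTER_CUBIC)
cv2.imwrite('pics/c1.png',c);cv2.imwrite('pics/c2.png',cv2.resize(d,None,fx=2,fy=2))
s=cv2.imread('pics/side0.png')
cv2.imwrite('pics/c3.png',cv2.resize(s[125:185,245:340],None,fx=7,fy=7,interpolation=cv2.INTER_CUBIC))
cv2.imwrite('pics/c4.png',cv2.resize(s[185:280,180:280],None,fx=6,fy=6,interpolation=cv2.INTER_CUBIC))
E
```

```text
(no output)
```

View pics/c1.png

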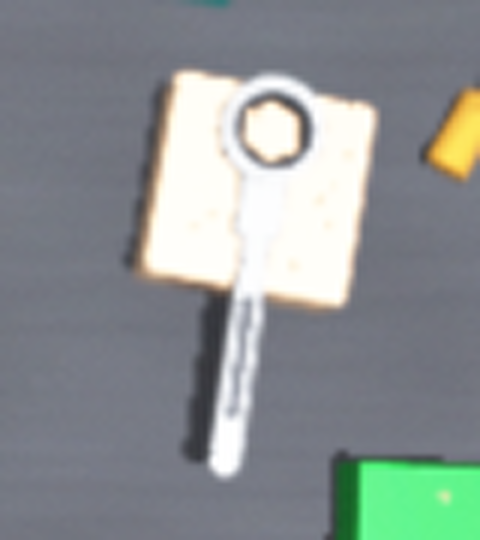

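View pics/c2.png

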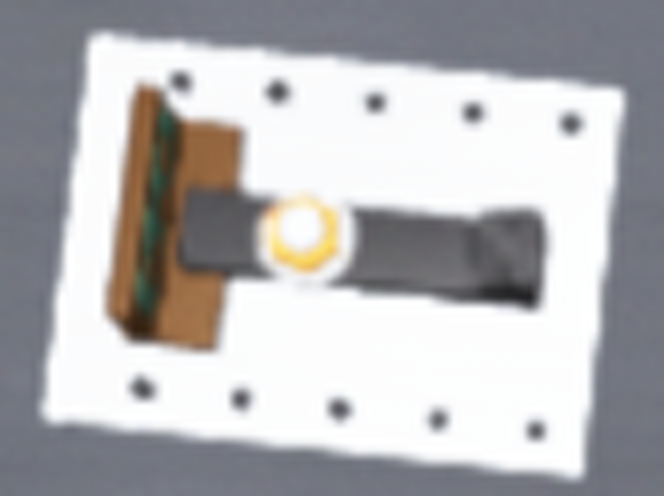

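View pics/c3.png

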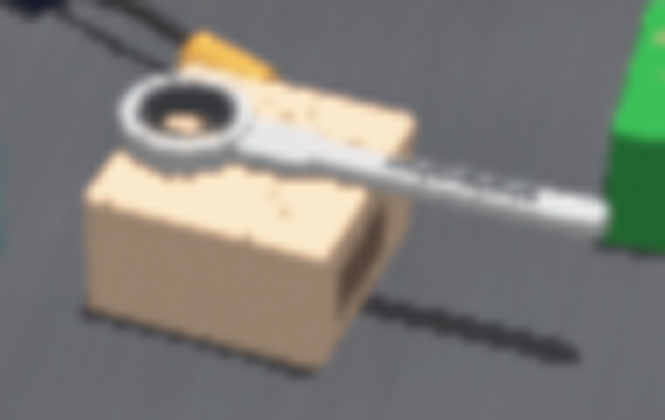

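View pics/c4.png

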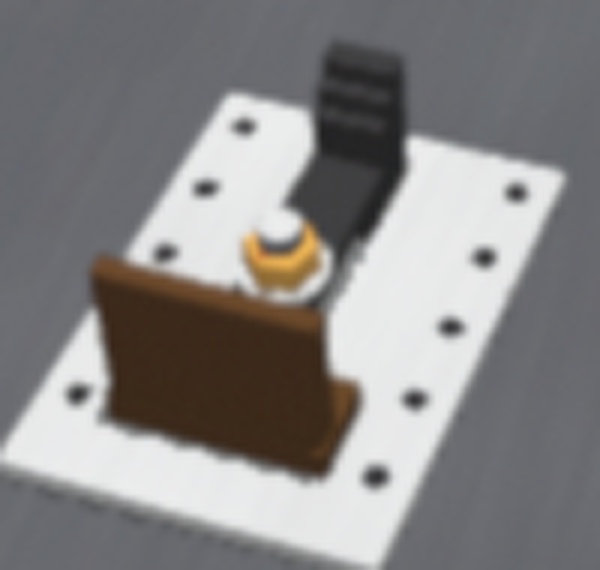

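```bash
python3 - <<'E'
from h import *
im=load('top0')
f=lambda x,y,s,ox,oy:((x+.5)/s-.5+ox,(y+.5)/s-.5+oy)
a=onz(im,f(271,122,6,265,155),.080); b=onz(im,f(225,478,6,265,155),.076)
print('ring',a,'end',b,np.linalg.norm((a-b)[:2]), np.degrees(np.arctan2(*(a-b)[[1,0]])))
br=[onz(im,f(*p,6,265,155),.064) for p in [(176,70),(376,105),(345,305),(142,270)]]; print('brick',np.mean(br,0),[np.linalg.norm(br[i]-br[i-1]) for i in range(4)])
print('studtop',onz(im,f(302,225,8,165,138),.072),'nut',onz(im,f(303,233,8,165,138),.062))
pl=[onz(im,f(*p,8,165,138),.012) for p in [(90,33),(625,90),(582,478),(42,420)]];print(pl,[np.linalg.norm(pl[i]-pl[i-1]) for i in range(4)])
e=pl[0]-pl[1]+pl[3]-pl[2];print('yaxis',np.degrees(np.arctan2(e[1],e[0]))); e=pl[0]-pl[3]+pl[1]-pl[2];print('xaxis',np.degrees(np.arctan2(e[1],e[0])))
im=load('side0')
print('side ring',onz(im,f(184,110,7,245,125),.080),'end',onz(im,f(605,205,7,245,125),.076),'stud',onz(im,f(282,222,6,180,185),.072))
E
```

```text
ring [ 0.54274654 -0.22260297  0.08      ] end [ 0.34634441 -0.19571611  0.076     ] 0.19823395527155133 -7.7951657104220935
brick [ 0.50830969 -0.21856242  0.064     ] [np.float64(0.11446535346075136), np.float64(0.1147976208117276), np.float64(0.11455638013785287), np.float64(0.11528014721888737)]
studtop [0.57279347 0.13541905 0.072     ] nut [0.57106513 0.13598924 0.062     ]
[array([0.66814085, 0.2371755 , 0.012     ]), array([0.64356941, 0.00140885, 0.012     ]), array([0.47292661, 0.01886169, 0.012     ]), array([0.496754  , 0.25336901, 0.012     ])] [np.float64(0.17215016925685378), np.float64(0.23704360308939534), np.float64(0.17153299465183602), np.float64(0.235714715952354)]
yaxis 84.12402085944396
xaxis -5.618258428611126
side ring [ 0.54312871 -0.2266075   0.08      ] end [ 0.35292627 -0.20275667  0.076     ] stud [0.57409439 0.13338515 0.072     ]
```

```bash
cat >> h.py <<'E'
from scipy.spatial.transform import Rotation as Ro
def q(psi): # spanner x-axis yaw psi (deg); tool x points opposite
    return (Ro.from_euler('z',psi+180,degrees=True)*Ro.from_quat([1,0,0,0])).as_quat()[[3,0,1,2]]
def st(): print('t %.2f'%r.read_time(),'p',np.round(r.read_eef_pos(),4),'F',np.round(r.read_wrist_force(),2),'M',np.round(r.read_ft_torque(),3),'op %.3f'%r.read_opening())
E
python3 - <<'E'
from h import *
for p,psi in [((.42,-.206,.2),-7.5),((.447,.148,.034),-5.7),((.5,.03,.034),50),((.5,.24,.034),-38)]:
    print(np.round(planner.solve_ik(list(p),list(q(psi))),2))
r.goto([.42,-.206,.2],list(q(-7.5))); st()
snap('wrist','w1')
E
```

```text
[-0.58 -0.09  1.61 -0.    1.62 -2.02]
[ 0.2   0.04  1.83 -0.    1.27 -1.27]
[-0.05  0.11  1.76 -0.    1.28 -2.5 ]
[ 0.35  0.22  1.63 -0.    1.3  -0.56]
t 1.82 p [ 0.4199 -0.2065  0.2001] F [-0.01 -0.5   0.05] M [-0.023  0.028  0.035] op 0.999
```

View pics/w1.png

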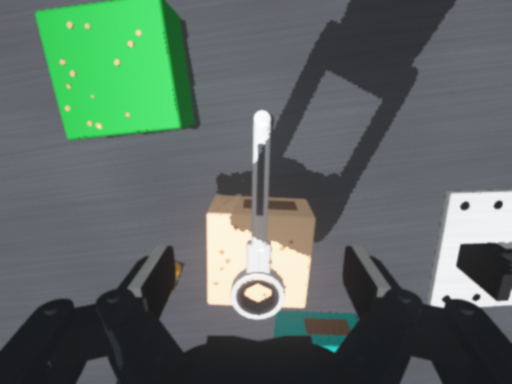

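The wrist view shows the spanner's ring at about (258,295) and its handle end at (262,113), on the pale brick. Next I measure its axis.

```bash
python3 - <<'E'
from h import *
im=load('w1'); g=cv2.cvtColor(im['pixels'],cv2.COLOR_RGB2GRAY); 
cv2.imwrite('pics/c5.png',cv2.resize(im['pixels'][100:325,200:325,::-1],None,fx=2.6,fy=2.6,interpolation=cv2.INTER_CUBIC))
hsv=cv2.cvtColor(im['pixels'],cv2.COLOR_RGB2HSV)
# handle rows: bright low-sat
for row in range(120,200,12):
    m=(hsv[row,235:285,1]<40)&(g[row,235:285]>125); xs=np.where(m)[0]+235
    if len(xs): print(row,xs.min(),xs.max(), onz(im,((xs.min()+xs.max())/2,row),.076)[:2])
E
```

```text
120 252 270 [ 0.35851232 -0.19673398]
132 252 270 [ 0.36899686 -0.19811002]
144 252 268 [ 0.37959711 -0.20042284]
156 252 267 [ 0.3905048  -0.20233134]
168 253 267 [ 0.40179748 -0.20335756]
180 253 267 [ 0.41330561 -0.20487861]
192 253 266 [ 0.42504185 -0.20691392]
```

View pics/c5.png

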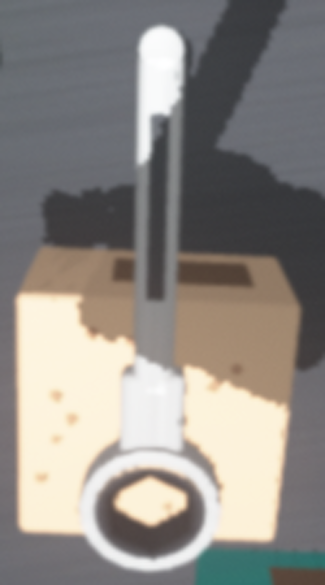

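```bash
python3 - <<'E'
from h import *
im=load('w1'); 
a=onz(im,(257.3,295.4),.08);b=onz(im,(262,110.8),.076);d=(a-b)[:2];print(a,b,np.linalg.norm(d),np.degrees(np.arctan2(d[1],d[0])))
psi=-7.8; u=np.array([np.cos(np.radians(psi)),np.sin(np.radians(psi))])
for ring in (a[:2],np.array([.5428,-.2235])): print(ring-0.125*u)
g=np.array([.5432,-.2235])-0.125*u
p=[*g,.13]; r.goto(p,list(q(psi))); r.servo_line([*g,.052],vel=.08,guard=8); st()
snap('wrist','w2')
grip(.35,60); st(); snap('side','s2')
E
```

```text
[ 0.53822575 -0.22431415  0.08      ] [ 0.35074399 -0.19482098  0.076     ] 0.18978740050806112 -8.940057998718608
[ 0.41438227 -0.2073497 ]
[ 0.41895652 -0.20653555]
t 3.38 p [ 0.4198 -0.2069  0.0527] F [ 0.44  0.18 -0.53] M [-0.048 -0.038  0.009] op 1.007
t 4.01 p [ 0.4194 -0.2065  0.052 ] F [-0.27  0.25  0.78] M [ 0.007 -0.047 -0.017] op 0.347
```

View pics/w2.png

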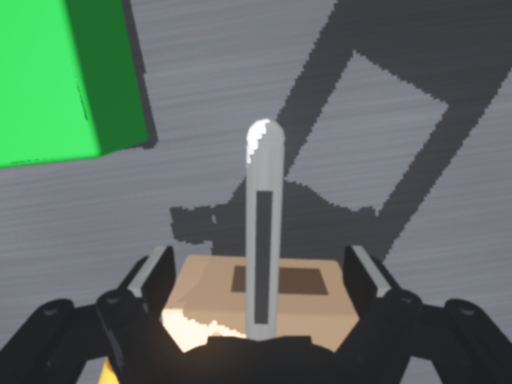

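View pics/s2.png

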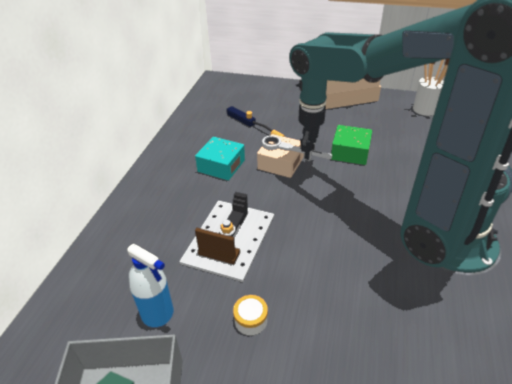

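The wrist picture shows the handle (column ~264) between the open fingers (~160 and ~358), with its tip at (265,122). I close and lift.

```bash
python3 - <<'E'
from h import *
im=load('w2'); t=onz(im,(265,120),.074); print('tip',t, 'tcp-tip dist', np.linalg.norm(np.array([.4195,-.2067])-t[:2]))
for v in (200,300): print(onz(im,(264 if v==200 else 262,v),.076))
grip(0.,100); st()
p=r.read_eef_pos(); r.servo_line([p[0],p[1],p[2]+.03],vel=.06); st()
snap('wrist','w3'); snap('side','s3')
r.servo_line([p[0],p[1],.16],vel=.15); st()
E
```

```text
tip [ 0.35048755 -0.19536668  0.074     ] tcp-tip dist 0.06993684780168759
[ 0.3838043  -0.20021828  0.076     ]
[ 0.4349545  -0.20794816  0.076     ]
t 4.33 p [ 0.4193 -0.2065  0.0522] F [-1.08 -0.55  1.53] M [0.098 0.202 0.035] op 0.165
t 4.98 p [ 0.4192 -0.2064  0.0822] F [-0.19  0.49 -5.26] M [0.033 0.279 0.03 ] op 0.165
t 5.75 p [ 0.4188 -0.2062  0.159 ] F [ 0.84  0.43 -5.27] M [0.033 0.353 0.043] op 0.166
```

View pics/w3.png

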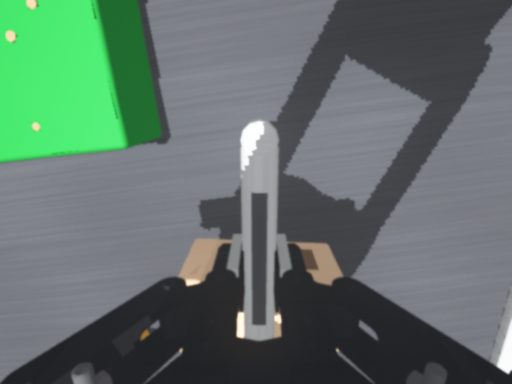

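```bash
python3 - <<'E'
import cv2
s=cv2.imread('pics/s3.png'); cv2.imwrite('pics/c6.png',cv2.resize(s[100:185,240:350],None,fx=6,fy=6,interpolation=cv2.INTER_CUBIC))
E
```

```text
(no output)
```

View pics/c6.png

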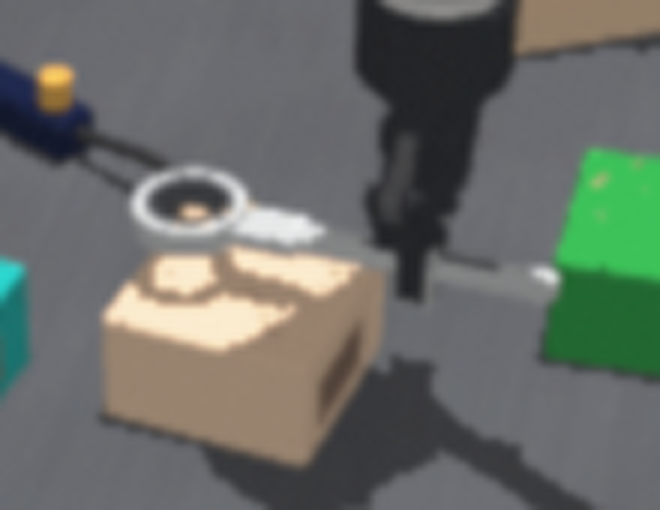

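The spanner is lifted level, and the load of 5.2 N matches its weight. I hover it over the stud at about 50 degrees back-swing and check with the top and side cameras.

```bash
cat >> h.py <<'E'
STUD=np.array([.573,.1348]); L=.124; X0=-5.7
def pose(th,z,stud=None,L_=None):
    s=STUD if stud is None else np.array(stud); l=L if L_ is None else L_
    psi=X0-th; u=np.array([np.cos(np.radians(psi)),np.sin(np.radians(psi))])
    g=s-l*u; return [g[0],g[1],z],list(q(psi))
E
python3 - <<'E'
from h import *
print([None if planner.solve_ik(*pose(t,.05)) is None else 1 for t in (-55,-50,30,35)])
p,o=pose(-50,.16); r.goto(p,o); st()
p[2]=.088; r.servo_line(p,vel=.15,guard=6); st()
snap('top','t4'); snap('side','s4')
for f,b in (('t4',(130,210,150,260)),('s4',(170,290,180,320))):
    s=cv2.imread(f'pics/{f}.png')[b[0]:b[1],b[2]:b[3]]; cv2.imwrite(f'pics/{f}c.png',cv2.resize(s,None,fx=5,fy=5,interpolation=cv2.INTER_CUBIC))
E
```

```text
[1, 1, 1, 1]
t 6.78 p [0.484  0.0472 0.1593] F [ 0.35  0.8  -4.26] M [-0.221  0.181  0.01 ] op 0.166
t 7.41 p [0.4849 0.0475 0.0887] F [ 1.04  0.98 -4.15] M [-0.183  0.164 -0.018] op 0.162
```

View pics/t4c.png

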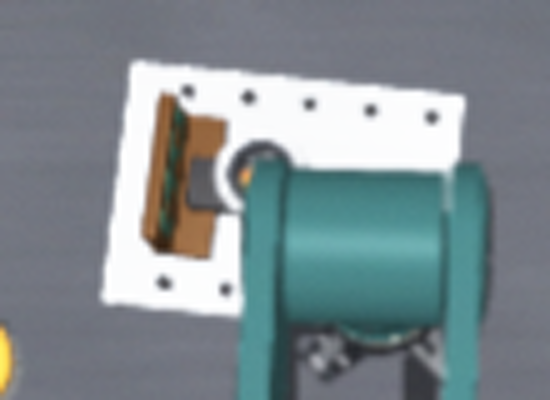

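View pics/s4c.png

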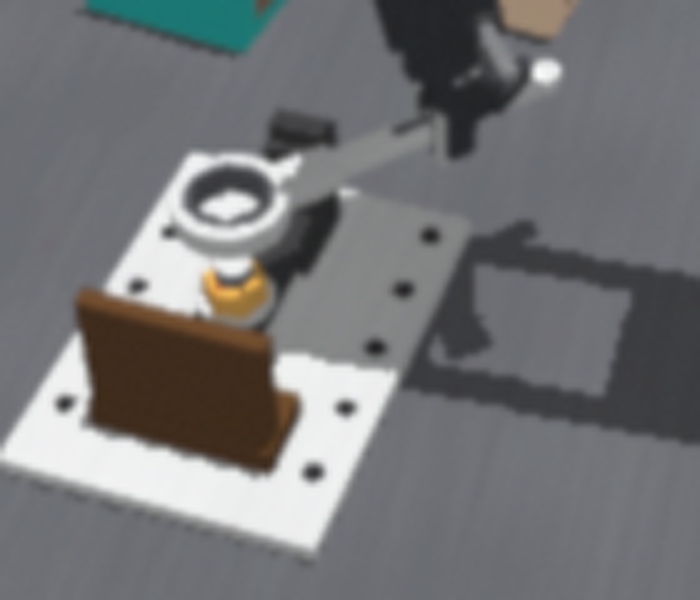

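```bash
python3 - <<'E'
from h import *
z=.0887+.012+.016
print('side',onz(load('s4'),(231.5/5-.4+180,198/5-.4+170),z),'top',onz(load('t4'),(265/5-.4+150,176/5-.4+130),z))
print('expected',np.array([.4849,.0475])+L*np.array([np.cos(np.radians(44.3)),np.sin(np.radians(44.3))]))
o,d=ray(load('s4'),(225.9,209.2)); k=(.5737-o[0])/d[0];print('along ray',o+d*(.5737-o[0])/d[0], o+d*(.1341-o[1])/d[1])
# stud in s4/ t0
print('stud side s4',onz(load('s4'),(237/5-.4+180,267/5-.4+170),.072))
E
```

```text
side [0.57221348 0.13437528 0.1167    ] top [0.56821048 0.12981897 0.1167    ]
expected [0.5736459 0.1341035]
along ray [0.5737     0.13061511 0.11282482] [0.57232231 0.1341     0.1164163 ]
stud side s4 [0.57157818 0.13787784 0.072     ]
```

The ring is within about 2 mm of the expected position over the stud, and its height shows no sag. I lower it with a guard.

```bash
python3 - <<'E'
from h import *
p,o=pose(-50,.066); r.servo_line(p,o,vel=.1,guard=5); st()
f0=r.read_wrist_force()
p,o=pose(-50,.044); print(r.servo_line(p,o,vel=.03,guard=4)); st(); 
snap('side','s5'); s=cv2.imread(f'pics/s5.png')[170:290,180:320]; cv2.imwrite(f'pics/s5c.png',cv2.resize(s,None,fx=5,fy=5,interpolation=cv2.INTER_CUBIC))
E
```

```text
t 7.88 p [0.484  0.0483 0.0659] F [-0.22 -0.28 -4.03] M [-0.201  0.194 -0.006] op 0.165
True
t 8.52 p [0.4847 0.0493 0.0456] F [ 4.19  4.25 -0.96] M [ 0.682 -0.668  0.042] op 0.164
```

View pics/s5c.png

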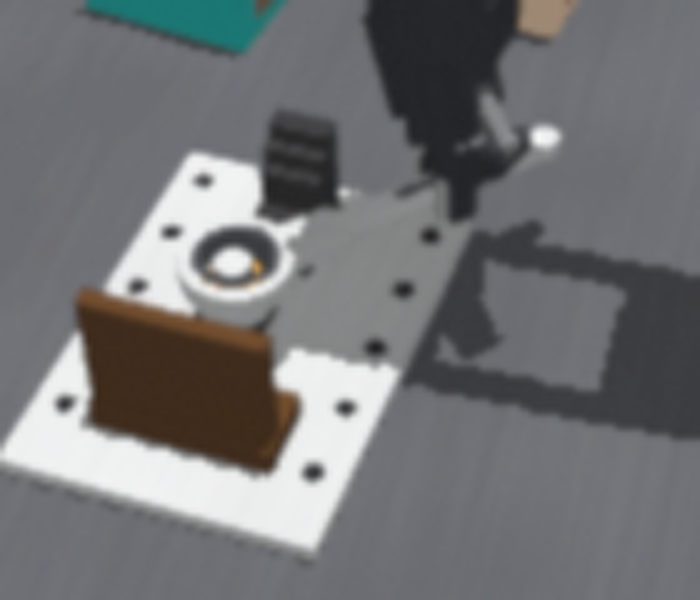

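The side picture shows the stud, at crop (235,263), slightly nearer the camera than the bore centre at (236,256). The lateral force also points along the handle. The stud is therefore a couple of mm further in +y, so I lift a little, correct and retry.

```bash
sed -i 's/^STUD=.*; L=/STUD=np.array([.5735,.1370]); L=/' h.py; python3 - <<'E'
from h import *
p,o=pose(-50,.056); r.servo_line(p,o,vel=.06); st()
p,o=pose(-50,.044); print(r.servo_line(p,o,vel=.03,guard=3)); st(); 
snap('side','s6'); s=cv2.imread(f'pics/s6.png')[170:290,180:320]; cv2.imwrite(f'pics/s6c.png',cv2.resize(s,None,fx=5,fy=5,interpolation=cv2.INTER_CUBIC))
E
```

```text
t 8.92 p [0.4839 0.0501 0.0554] F [-0.08 -0.76 -4.93] M [-0.193  0.249  0.001] op 0.163
True
t 9.31 p [0.4847 0.0505 0.0442] F [ 0.99 -0.18  0.99] M [ 0.222 -0.444 -0.12 ] op 0.162
```

View pics/s6c.png

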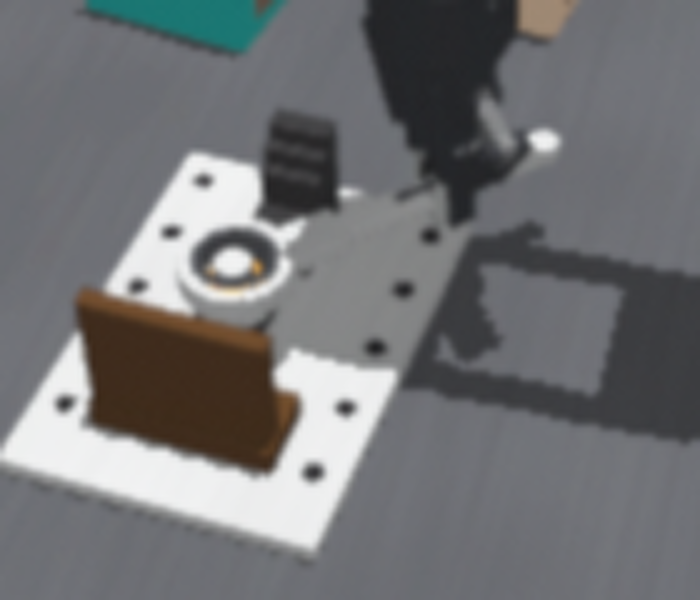

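```bash
cat >> h.py <<'E'
W=np.array([0,0,-4.4])
def axis_torque():
    """moment applied by the tool on the spanner about stud axis (clockwise positive), from force on the tool"""
    F=np.array(r.read_wrist_force()); M=np.array(r.read_ft_torque()); p=np.array(r.read_eef_pos())[:2]-STUD
    return F, M, p[0]*F[1]-p[1]*F[0]+M[2], p[0]*F[1]-p[1]*F[0]
E
python3 - <<'E'
from h import *
z=.0442
th=-50
while th<30:
    th+=2
    p,o=pose(th,z); r.servo_line(p,o,vel=.06)
    F,M,t,t2=axis_torque(); zz=r.read_eef_pos()[2]
    print(th,'z %.4f cmd %.4f'%(zz,z),np.round(F,1),'T %.2f %.2f'%(t,t2))
    if abs(F[:2]).max()>14 or F[2]>8: print('stop'); break
    if F[2]<-2.5: z-=.0015
    elif F[2]>1: z+=.0005
    if z<.033: break
st()
E
```

```text
-48 z 0.0446 cmd 0.0442 [ 1.3 -0.2  0.3] T 0.02 0.12
-46 z 0.0444 cmd 0.0442 [1.2 0.3 0.2] T -0.02 0.07
-44 z 0.0444 cmd 0.0442 [0.4 0.2 1.6] T -0.06 0.01
-42 z 0.0447 cmd 0.0447 [1.8 0.7 0.4] T -0.05 0.06
-40 z 0.0447 cmd 0.0447 [1.4 0.2 0.3] T 0.01 0.07
-38 z 0.0447 cmd 0.0447 [1.1 0.8 0.4] T -0.07 -0.01
-36 z 0.0448 cmd 0.0447 [ 2.1 -0.  -0.2] T 0.01 0.14
-34 z 0.0448 cmd 0.0447 [ 1.6  1.1 -0.3] T -0.07 -0.02
-32 z 0.0448 cmd 0.0447 [ 1.7  0.4 -0.5] T 0.02 0.04
-30 z 0.0448 cmd 0.0447 [ 1.5  0.6 -0.4] T -0.05 0.01
-28 z 0.0447 cmd 0.0447 [ 1.5  0.  -0.2] T 0.01 0.06
-26 z 0.0447 cmd 0.0447 [ 1.2  1.4 -0.1] T -0.11 -0.12
-24 z 0.0447 cmd 0.0447 [ 2.1  0.2 -0.1] T 0.04 0.06
-22 z 0.0448 cmd 0.0447 [ 2.9  1.3 -0.6] T -0.08 -0.06
-20 z 0.0447 cmd 0.0447 [ 2.5  0.6 -0. ] T 0.04 0.01
-18 z 0.0448 cmd 0.0447 [2.5 0.6 0.9] T -0.06 -0.01
-16 z 0.0447 cmd 0.0447 [ 3.8  1.  -0.5] T -0.06 -0.03
-14 z 0.0448 cmd 0.0447 [ 4.3  0.8 -1.7] T 0.05 -0.01
-12 z 0.0447 cmd 0.0447 [ 3.9  0.1 -0.7] T 0.08 0.04
-10 z 0.0447 cmd 0.0447 [ 3.8 -0.  -1.5] T 0.06 0.04
-8 z 0.0447 cmd 0.0447 [ 3.9  1.  -0. ] T
[... 401 characters left out ...]
.9 -0.5 -0.4] T -0.01 -0.08
10 z 0.0447 cmd 0.0447 [ 5.  -0.7 -0.1] T 0.01 -0.08
12 z 0.0447 cmd 0.0447 [ 4.1 -1.4  0.3] T 0.12 0.01
14 z 0.0447 cmd 0.0447 [ 6.7 -0.4 -0.6] T -0.10 -0.23
16 z 0.0447 cmd 0.0447 [ 4.9 -0.8 -0.5] T -0.05 -0.13
18 z 0.0446 cmd 0.0447 [ 4.7 -2.1 -0.2] T 0.17 0.00
20 z 0.0446 cmd 0.0447 [ 4.3 -1.3  0.4] T 0.05 -0.09
22 z 0.0446 cmd 0.0447 [ 3.8 -1.8  0.2] T 0.15 -0.02
24 z 0.0446 cmd 0.0447 [ 3.9 -1.5 -0.1] T 0.04 -0.08
26 z 0.0446 cmd 0.0447 [ 4.  -1.5  0. ] T 0.07 -0.09
28 z 0.0446 cmd 0.0447 [ 4.5 -1.6  0.2] T 0.02 -0.15
30 z 0.0446 cmd 0.0447 [ 4.6 -1.2 -0.4] T -0.02 -0.22
t 19.36 p [0.4727 0.2091 0.0446] F [ 4.64 -1.15 -0.41] M [-0.467 -1.019  0.194] op 0.163
```

```bash
python3 - <<'E'
from h import *
snap('side','s7'); snap('top','t7')
s=cv2.imread(f'pics/s7.png')[190:270,190:290]; cv2.imwrite(f'pics/s7c.png',cv2.resize(s,None,fx=7,fy=7,interpolation=cv2.INTER_CUBIC))
s=cv2.imread(f'pics/t7.png')[130:210,160:250]; cv2.imwrite(f'pics/t7c.png',cv2.resize(s,None,fx=7,fy=7,interpolation=cv2.INTER_CUBIC))
E
```

```text
(no output)
```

View pics/s7c.png

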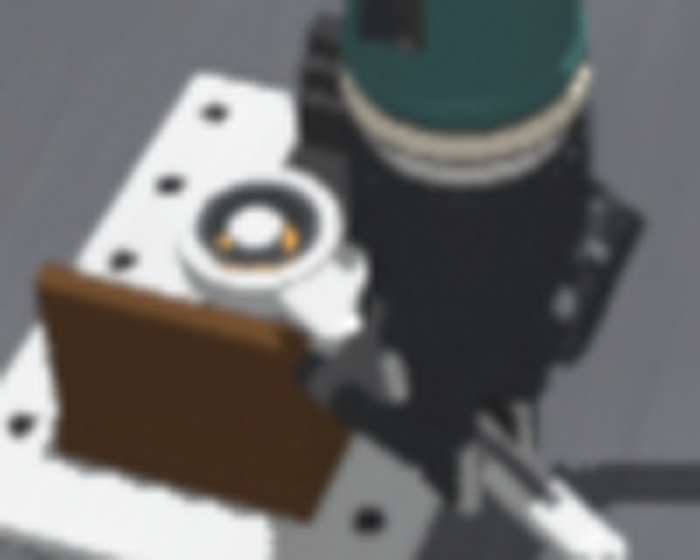

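View pics/t7c.png

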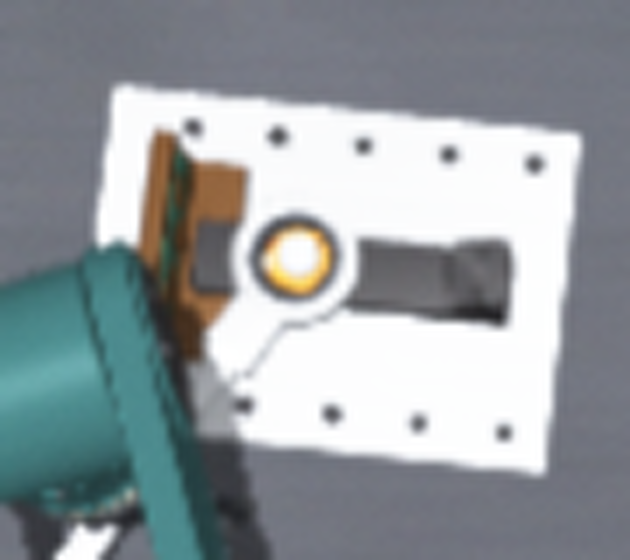

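The ring did not drop, although side and top views show the stud near the centre of the bore. A steady 4–5 N in +x shows the ring is off-centre in x, and the grip height suggests about 1.5° of tilt. I unload slowly to see which it is.

```bash
python3 - <<'E'
from h import *
for z in (.0455,.0465,.0475,.049,.052):
    p,o=pose(28,z); r.servo_line(p,o,vel=.03); st()
R=Ro.from_quat(np.array(r.read_eef_rot())[[1,2,3,0]]).as_matrix(); print(np.round(R,4))
E
```

```text
t 19.76 p [0.4701 0.2053 0.0453] F [ 5.7  -1.9  -0.59] M [-0.496 -0.938  0.124] op 0.161
t 20.01 p [0.47   0.2053 0.0461] F [ 6.22 -2.62 -2.44] M [-0.384 -1.032  0.108] op 0.166
t 20.26 p [0.47   0.2053 0.0468] F [ 5.31 -2.02 -2.87] M [-0.344 -0.969  0.155] op 0.161
t 20.51 p [0.4695 0.2054 0.0481] F [ 4.97 -2.14 -3.38] M [-0.248 -0.825  0.199] op 0.164
t 20.76 p [0.4676 0.2058 0.0504] F [-0.09  0.32 -2.36] M [0.056 0.149 0.004] op 0.164
[[-8.319e-01  5.549e-01 -6.500e-03]
 [ 5.549e-01  8.319e-01  1.000e-04]
 [ 5.500e-03 -3.500e-03 -1.000e+00]]
```

```bash
python3 - <<'E'
from h import *
st(); p,o=pose(28,.052); print(np.round(p,4)); r.servo_line(p,o,vel=.03); r.wait(.15); st()
snap('side','s8')
s=cv2.imread(f'pics/s8.png')[190:270,190:290]; cv2.imwrite(f'pics/s8c.png',cv2.resize(s,None,fx=7,fy=7,interpolation=cv2.INTER_CUBIC))
E
```

```text
t 20.76 p [0.4676 0.2058 0.0504] F [-0.09  0.32 -2.36] M [0.056 0.149 0.004] op 0.164
[0.4703 0.2058 0.052 ]
t 21.16 p [0.4697 0.2058 0.0514] F [-0.32  0.6  -4.54] M [ 0.145  0.312 -0.026] op 0.166
```

View pics/s8c.png

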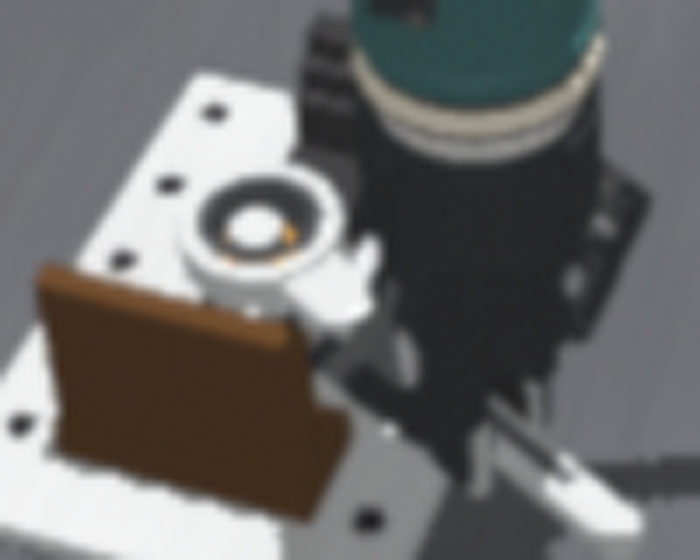

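Contact broke near TCP z 0.049, which matches a level ring resting on the nut. Pressed further down, it had hooked with its far wall on the nut's bevel. The ring therefore has to go about 1–2 mm further out along the handle direction. I probe with small shifts.

```bash
python3 - <<'E'
from h import *
for l in (.1225,.121):
    p,o=pose(28,.052,L_=l); r.servo_line(p,o,vel=.05)
    p,o=pose(28,.044,L_=l); print(l,r.servo_line(p,o,vel=.02,guard=3.5)); st(); 
    u=np.array(STUD)-np.array(p[:2]);u/=np.linalg.norm(u);F=np.array(r.read_wrist_force())[:2];print('Fu %.1f Fp %.1f'%(F@u,F@[-u[1],u[0]]))
    if l!=.121: 
        p,o=pose(28,.052,L_=l); r.servo_line(p,o,vel=.06)
E
```

```text
0.1225 True
t 21.85 p [0.4716 0.205  0.0444] F [ 0.49 -0.11  1.57] M [-0.175 -0.446  0.09 ] op 0.162
Fu 0.5 Fp 0.2
0.121 True
t 22.77 p [0.4725 0.2042 0.0449] F [0.88 0.87 0.92] M [-0.114 -0.348  0.148] op 0.162
Fu 0.3 Fp 1.2
```

```bash
cat > sweep.py <<'E'
from h import *
import sys
def sweep(th0,th1,step,stud,l,z,zmin=.036):
    stud=np.array(stud,float); th=th0
    while th<th1:
        th+=step
        p,o=pose(th,z,stud,l); r.servo_line(p,o,vel=.09)
        F=np.array(r.read_wrist_force()); zz=r.read_eef_pos()[2]
        print(th,'z %.4f cmd %.4f'%(zz,z),np.round(F,1),np.round(stud,4))
        if abs(F[:2]).max()>14 or F[2]>9: print('stop'); break
        d=np.clip(F[:2]*.00006,-.0004,.0004); stud+=d
        if F[2]<-2.2: z-=.002
        elif F[2]<-.5: z-=.0005
        elif F[2]>3: z+=.0005
        if zz<zmin: print('dropped'); break
    return th,stud,z
E
python3 - <<'E'
from sweep import *
l=.122
p,o=pose(28,.066,L_=l); r.servo_line(p,o,vel=.12)
p,o=pose(-52,.066,L_=l); r.goto(p,o); 
p,o=pose(-52,.043,L_=l); r.servo_line(p,o,vel=.05,guard=4.5); st()
print(sweep(-52,26,4,STUD,l,r.read_eef_pos()[2]-.0003)); st()
E
```

```text
t 25.08 p [0.4891 0.0489 0.0433] F [-0.92 -1.16  3.11] M [ 0.325 -0.348 -0.036] op 0.170
-48 z 0.0437 cmd 0.0430 [-1.2 -1.2  3.2] [0.5735 0.137 ]
-44 z 0.0438 cmd 0.0435 [-1.1 -1.1  3.2] [0.5734 0.1369]
-40 z 0.0441 cmd 0.0440 [-0.9 -1.1  2.3] [0.5734 0.1369]
-36 z 0.0441 cmd 0.0440 [-0.1 -0.7  2.6] [0.5733 0.1368]
-32 z 0.0441 cmd 0.0440 [-0.6 -0.4  2. ] [0.5733 0.1367]
-28 z 0.0441 cmd 0.0440 [0.2 0.4 1.7] [0.5733 0.1367]
-24 z 0.0440 cmd 0.0440 [-1.  -0.7  1.5] [0.5733 0.1367]
-20 z 0.0440 cmd 0.0440 [0.1 0.2 1.9] [0.5732 0.1367]
-16 z 0.0439 cmd 0.0440 [-0.8 -0.1  1. ] [0.5732 0.1367]
-12 z 0.0427 cmd 0.0440 [ 3.2  1.5 -4.9] [0.5732 0.1367]
-8 z 0.0408 cmd 0.0420 [ 1.7  0.4 -5.3] [0.5734 0.1368]
-4 z 0.0395 cmd 0.0400 [ 1.5 -0.4 -4.2] [0.5735 0.1368]
0 z 0.0380 cmd 0.0380 [-0.9 -0.1 -3.2] [0.5736 0.1368]
4 z 0.0363 cmd 0.0360 [-1.4 -0.4 -0.1] [0.5735 0.1368]
8 z 0.0361 cmd 0.0360 [-2.4  0.5 -0.9] [0.5734 0.1368]
12 z 0.0356 cmd 0.0355 [-2.4  0.7 -0.1] [0.5733 0.1368]
dropped
(12, array([0.57313984, 0.13683915]), np.float64(0.03547950862850966))
t 29.08 p [0.4569 0.1735 0.0356] F [-2.39  0.7  -0.05] M [-0.014  0.101  0.131] op 0.166
```

The ring dropped at about θ=-12. I press gently to see whether it is fully home, then look.

```bash
python3 - <<'E'
from sweep import *
p,o=pose(12,.030,[.5732,.1368],.122); print(r.servo_line(p,o,vel=.03,guard=4)); st(); print(axis_torque())
snap('side','s9')
s=cv2.imread(f'pics/s9.png')[190:270,190:290]; cv2.imwrite(f'pics/s9c.png',cv2.resize(s,None,fx=7,fy=7,interpolation=cv2.INTER_CUBIC))
E
```

```text
True
t 29.32 p [0.457  0.1736 0.0309] F [-1.47 -0.21  5.8 ] M [-0.188 -0.345 -0.007] op 0.166
(array([-1.46675594, -0.21446748,  5.79866599]), array([-0.18772831, -0.34511473, -0.00681007]), np.float64(0.07191595945457133), np.float64(0.0787260313736696))
```

View pics/s9c.png

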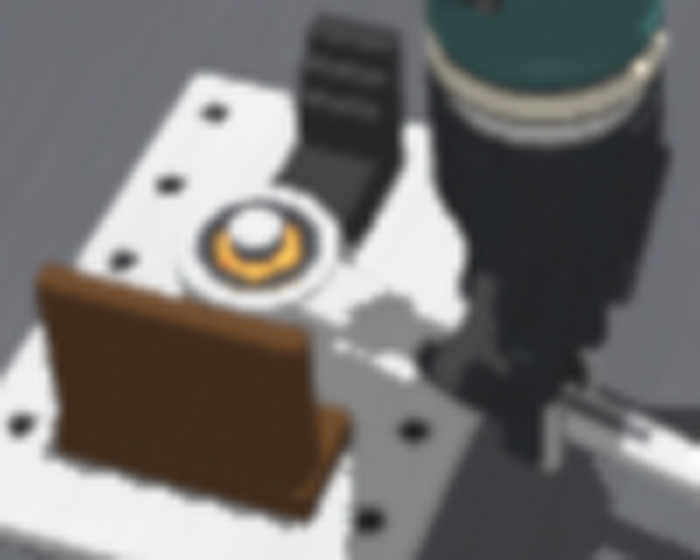

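The side crop shows the brass nut and the stud standing proud of the ring at (258,240), so the ring is fully home at TCP z≈0.031. Now the tightening swings, with torque watched.

```bash
cat > tight.py <<'E'
from h import *
S=np.array([.5732,.1368]); LL=.122; Z=.0318
def tq(n=1):
    T=[];Fs=[]
    for i in range(n):
        if i: r.wait(.02)
        F=np.array(r.read_wrist_force()); M=np.array(r.read_ft_torque()); p=np.array(r.read_eef_pos())[:2]-S
        T.append(p[0]*F[1]-p[1]*F[0]+M[2]); Fs.append(F)
    return np.mean(T),np.mean(Fs,0)
def stroke(th,th1,step=4,vel=.09):
    """returns theta, torque, firm?"""
    log=[]
    while th<th1-.01:
        th=min(th+step,th1); p,o=pose(th,Z,S,LL); g=r.servo_line(p,o,vel=vel,guard=4.5)
        T,F=tq(2); log.append('%d:%.2f'%(th,T)+('g' if g else ''))
        if abs(F[:2]).max()>9 or abs(F[2])>15: log.append(str(np.round(F,1))); break
        if T>.33 or g:
            T,F=tq(4); log.append('chk %.2f'%T+str(np.round(F,1)))
            if T>.3: break
    print(' '.join(log)); return th
def back(th,th1,step=8):
    log=[]
    while th>th1+.01:
        th=max(th-step,th1); p,o=pose(th,Z,S,LL); r.servo_line(p,o,vel=.16)
        T,F=tq(1); log.append('%d:%.2f'%(th,T))
        if abs(F[:2]).max()>11: log.append(str(np.round(F,1))); break
    print('back',' '.join(log)); return th
E
python3 - <<'E'
from tight import *
th=stroke(12,26); st()
E
```

```text
16:0.03 20:0.06 24:0.08 26:0.21
t 30.44 p [0.4694 0.2007 0.0319] F [-2.41  1.61  2.99] M [ 0.02  -0.072  0.148] op 0.161
```

```bash
sed -i 's/LL=.122;/LL=.1223;/' tight.py; python3 - <<'E'
from tight import *
th=back(26,-50); st()
th=stroke(th,-26); st()
E
```

```text
back 18:0.05 10:-0.03 2:0.01 -6:0.05 -14:-0.05 -22:-0.03 -30:-0.02 -38:-0.10 -46:-0.06 -50:0.10
t 33.32 p [0.4858 0.0518 0.0319] F [ 0.54 -3.65  4.96] M [-0.148 -0.426 -0.268] op 0.163
-46:0.03 -42:0.03 -38:0.03 -34:0.10 -30:0.06 -26:0.03
t 34.92 p [0.4588 0.0941 0.0319] F [-0.47 -0.7   3.18] M [-0.035 -0.411 -0.079] op 0.166
```

```bash
python3 - <<'E'
from tight import *
th=stroke(-26,26); st()
E
```

```text
-22:0.15 -18:0.07 -14:0.09 -10:0.08 -6:0.13 -2:-0.01 2:0.09 6:0.03 10:0.06 14:0.08 18:0.06 22:0.08 26:0.08
t 38.38 p [0.4691 0.2006 0.0318] F [ 3.42 -0.08  3.87] M [-0.372 -0.992  0.228] op 0.163
```

```bash
python3 - <<'E'
from tight import *
th=back(26,-50,10); st()
th=stroke(th,26,4,.1); st()
E
```

```text
back 16:0.04 6:0.10 -4:0.02 -14:0.01 -24:0.02 -34:0.02 -44:0.11 -50:0.05
t 40.92 p [0.4855 0.0519 0.0317] F [ 1.27 -2.43  3.06] M [-0.067 -0.669 -0.274] op 0.162
-46:0.04 -42:0.03 -38:0.10 -34:0.07 -30:0.15 -26:0.02 -22:0.15 -18:0.11 -14:0.29 -10:0.63 chk 0.69[ 1.4 -3.9  3.5]
t 43.63 p [0.4515 0.1267 0.0319] F [ 0.95 -4.32  3.6 ] M [-0.531 -0.796  0.225] op 0.161
```

It came up firm: torque rose from a running level of about 0.1 to about 0.69 N·m at the -10° position. I stop there, ease off, lift clear and go back to the brick.

```bash
python3 - <<'E'
from tight import *
p,o=pose(-17,Z,S,LL); r.servo_line(p,o,vel=.1); print(tq(2)); 
p,o=pose(-17,.05,S,LL); print(r.servo_line(p,o,vel=.08,guard=15)); st()
p[2]=.10; print(r.servo_line(p,o,vel=.15,guard=15)); st()
snap('side','s10')
s=cv2.imread(f'pics/s10.png')[130:290,180:340]; cv2.imwrite(f'pics/s10c.png',cv2.resize(s,None,fx=4,fy=4,interpolation=cv2.INTER_CUBIC))
E
```

```text
(np.float64(0.2056321058761449), array([ 2.01949833, -1.63892683,  3.82058615]))
True
t 44.17 p [0.4536 0.1128 0.041 ] F [ 1.89 -0.5  -4.22] M [-0.12  -0.232 -0.034] op 0.165
True
t 44.40 p [0.4541 0.1127 0.0487] F [ 2.25  0.6  -4.05] M [ 0.045 -0.234  0.16 ] op 0.164
```

View pics/s10c.png

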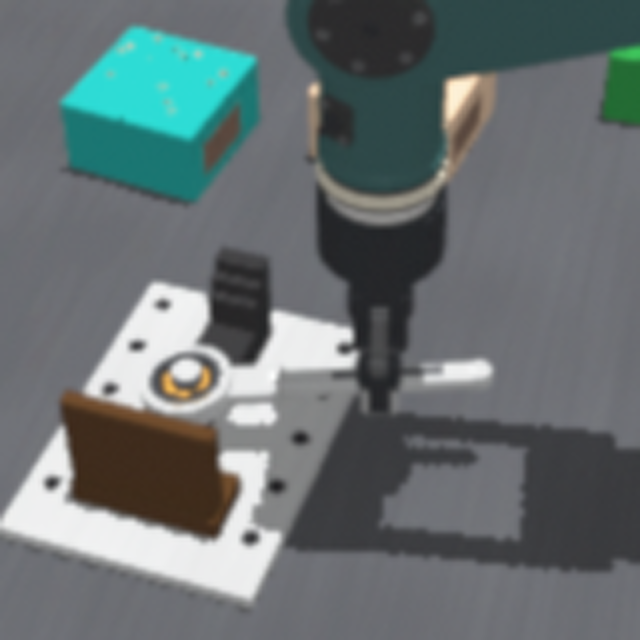

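The lift guard tripped. In the side crop the ring, at (187,385), is still over the nut while the handle end has come up, so the spanner pivoted in the pads. I lower it back level, let go, and re-grip at the balance point, with the tips kept just above the underside so it can also be laid on the brick.

```bash
python3 - <<'E'
from tight import *
p,o=pose(-17,.0318,S,LL); print(r.servo_line(p,o,vel=.08,guard=9)); st()
grip(.45); st()
p[2]=.085; r.servo_line(p,vel=.2)
p,o=pose(-17,.085,S,.060); r.servo_line(p,o,vel=.2); st()
snap('wrist','w11'); snap('side','s11')
s=cv2.imread(f'pics/s11.png')[170:290,180:320]; cv2.imwrite(f'pics/s11c.png',cv2.resize(s,None,fx=5,fy=5,interpolation=cv2.INTER_CUBIC))
E
```

```text
True
t 44.66 p [0.4534 0.1125 0.0387] F [ 0.22 -1.58  0.8 ] M [-0.02  -0.481 -0.03 ] op 0.163
t 45.02 p [0.4545 0.1127 0.0417] F [0.22 0.76 0.3 ] M [ 0.024 -0.052  0.048] op 0.456
t 45.84 p [0.5134 0.1249 0.0833] F [-0.28 -0.54 -0.39] M [-0.046  0.089 -0.02 ] op 0.447
```

View pics/s11c.png

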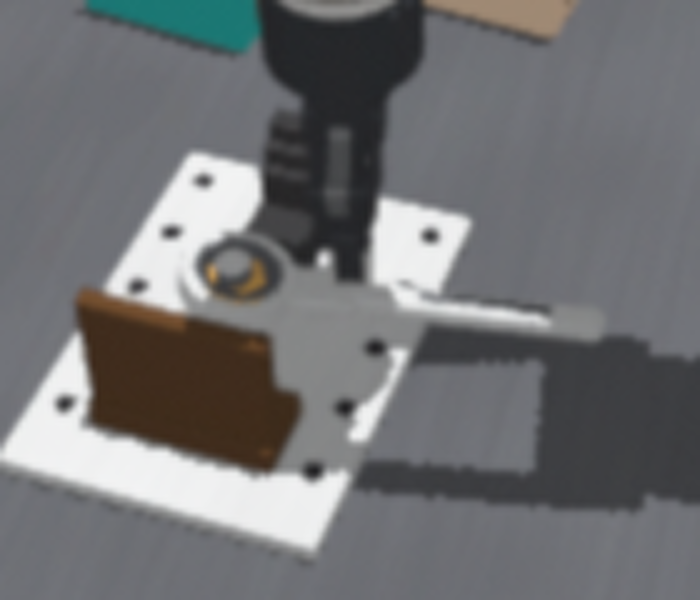

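View pics/w11.png

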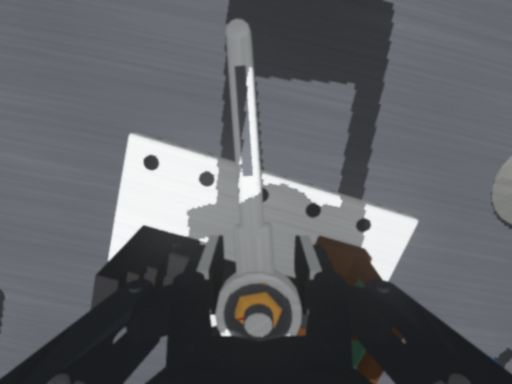

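```bash
python3 - <<'E'
from tight import *
im=load('w11')
a=onz(im,(261,307),.063)
for z in (.06,.05):
  b=onz(im,(237.5,21),z); d=(a-b)[:2]; print(a,b,np.linalg.norm(d),np.degrees(np.arctan2(d[1],d[0])))
n1=onz(im,(256,240),.061); print(n1)
print('stud top',onz(im,(258,325),.072), 'psi cmd',X0+17)
im=load('s11'); print('side ring',onz(im,(240/5-.4+180,268/5-.4+170),.063),'tip',onz(im,(602/5-.4+180,322/5-.4+170),.055))
E
```

```text
[0.56610941 0.1365727  0.063     ] [0.40021868 0.09088508 0.06      ] 0.1720671184275604 15.39797878146886
[0.56610941 0.1365727  0.063     ] [0.39793003 0.08978109 0.05      ] 0.1745673564274044 15.5478673759421
[0.51879686 0.12384761 0.061     ]
stud top [0.57335231 0.13595476 0.072     ] psi cmd 11.3
side ring [0.57312516 0.13002137 0.063     ] tip [0.3888586  0.11780471 0.055     ]
```

```bash
python3 - <<'E'
from tight import *
p,o=pose(-19.7,.085,S,.055); r.servo_line(p,o,vel=.15)
p[2]=.046; print(r.servo_line(p,o,vel=.08,guard=4)); st()
grip(0.,100); st()
for z in (.056,.066,.08):
    p=list(r.read_eef_pos()); p[2]=z; print(r.servo_line(p,vel=.06,guard=15)); st()
snap('side','s12')
s=cv2.imread(f'pics/s12.png')[170:290,180:320]; cv2.imwrite(f'pics/s12c.png',cv2.resize(s,None,fx=5,fy=5,interpolation=cv2.INTER_CUBIC))
E
```

```text
False
t 46.83 p [0.5197 0.1235 0.0456] F [ 0.39 -0.05  0.02] M [ 0.004  0.019 -0.007] op 0.448
t 47.16 p [0.5202 0.123  0.0467] F [-0.65 -2.58  1.64] M [-0.51   0.093 -0.035] op 0.244
False
t 47.48 p [0.5196 0.123  0.0557] F [ 0.67 -1.39 -4.51] M [-0.219 -0.005 -0.048] op 0.245
False
t 47.79 p [0.5201 0.1235 0.0668] F [ 0.23 -0.06 -4.47] M [-0.02   0.067 -0.018] op 0.248
False
t 48.17 p [0.5208 0.1236 0.0809] F [ 0.51 -0.12 -5.03] M [ 0.037  0.024 -0.006] op 0.245
```

View pics/s12c.png

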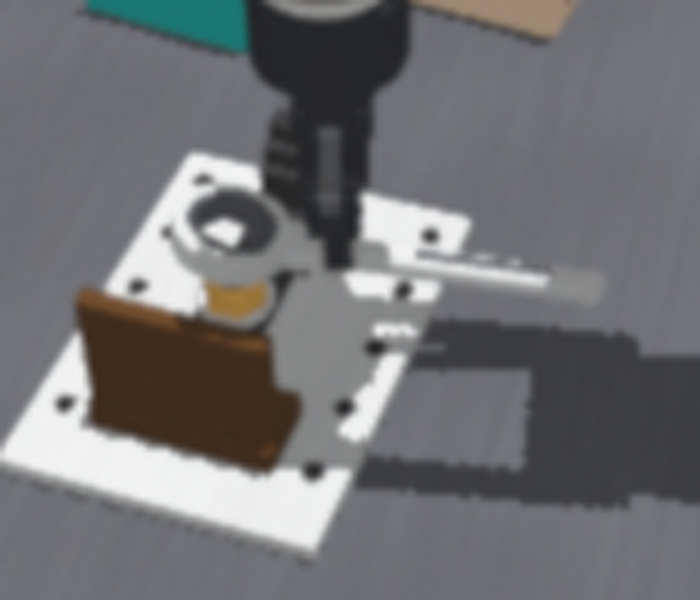

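It lifted clean off, and the side crop shows the bare nut at (238,300) under the ring. I carry it to the brick.

```bash
python3 - <<'E'
from tight import *
p=list(r.read_eef_pos()); p[2]=.15; r.servo_line(p,vel=.2)
o=list(q(-7.8)); g=[.4887,-.216]
r.goto([*g,.15],o); r.servo_line([*g,.085],vel=.15,guard=10); st()
snap('side','s13')
print(r.servo_line([*g,.058],vel=.03,guard=4)); st(); snap('side','s14')
for f in ('s13','s14'):
    s=cv2.imread(f'pics/{f}.png')[110:190,240:340]; cv2.imwrite(f'pics/{f}c.png',cv2.resize(s,None,fx=6,fy=6,interpolation=cv2.INTER_CUBIC))
E
```

```text
t 50.59 p [ 0.4893 -0.2155  0.0855] F [-0.3   0.03 -3.33] M [-0.03   0.02  -0.014] op 0.239
True
t 51.08 p [ 0.4897 -0.2164  0.0782] F [ 2.31 -1.09  1.74] M [-0.152 -0.127  0.051] op 0.245
```

View pics/s13c.png

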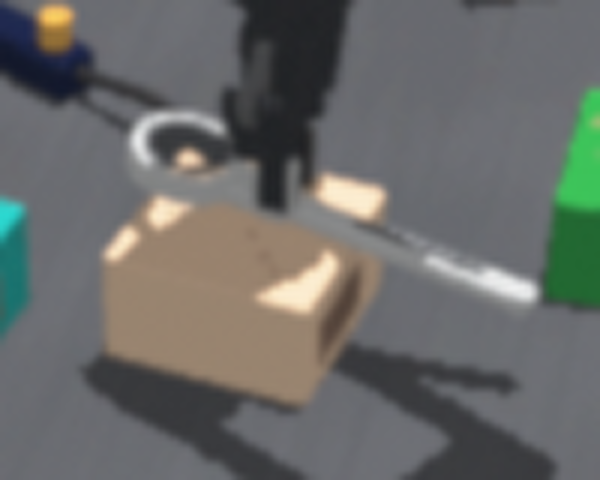

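View pics/s14c.png

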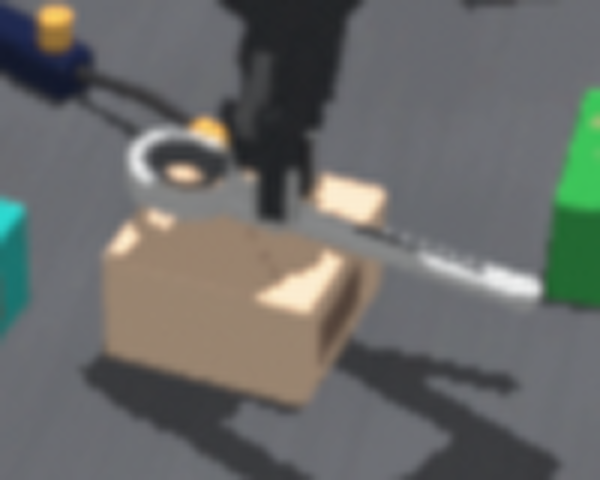

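The handle droops and touches the brick's edge first. I ease the grip and keep lowering gently so the spanner levels itself.

```bash
python3 - <<'E'
from tight import *
g=[.4887,-.216]
grip(0.,25); st()
for z in (.075,.072,.069,.0665,.0645):
    h=r.servo_line([*g,z],vel=.04,guard=10); st(); 
    F=r.read_wrist_force()
    if F[2]>9: break
snap('side','s15')
s=cv2.imread('pics/s15.png')[110:190,240:340]; cv2.imwrite(f'pics/s15c.png',cv2.resize(s,None,fx=6,fy=6,interpolation=cv2.INTER_CUBIC))
E
```

```text
t 51.34 p [ 0.4892 -0.2161  0.0777] F [ 2.07 -0.55  1.72] M [-0.271 -0.315  0.028] op 0.246
t 51.59 p [ 0.4897 -0.2163  0.076 ] F [2.82 0.02 5.55] M [-0.065 -0.327  0.083] op 0.242
t 51.84 p [ 0.4904 -0.2164  0.0741] F [2.81 0.47 9.39] M [ 0.052 -0.253 -0.023] op 0.244
```

View pics/s15c.png

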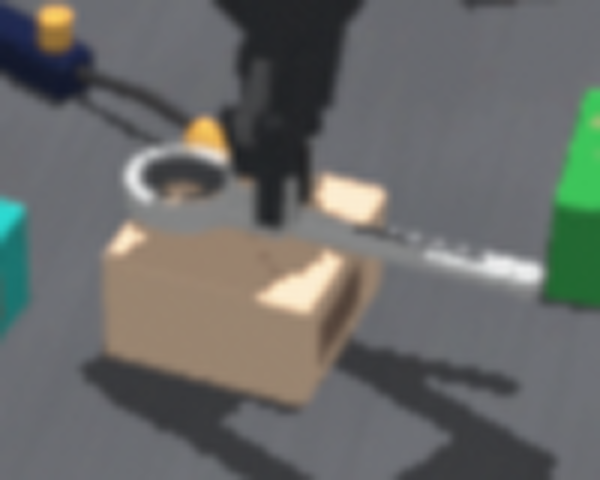

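```bash
python3 - <<'E'
from tight import *
g=[.4887,-.216]
for z in (.072,.070,.068,.066):
    h=r.servo_line([*g,z],vel=.04,guard=12); st(); 
    F=r.read_wrist_force()
    if F[2]>16: break
snap('side','s16')
s=cv2.imread('pics/s16.png')[110:190,240:340]; cv2.imwrite(f'pics/s16c.png',cv2.resize(s,None,fx=6,fy=6,interpolation=cv2.INTER_CUBIC))
E
```

```text
t 52.14 p [ 0.4904 -0.2164  0.0742] F [3.14 0.12 8.37] M [ 0.061 -0.248 -0.013] op 0.246
t 52.39 p [ 0.4908 -0.2165  0.073 ] F [ 2.24  0.07 11.08] M [ 0.165 -0.112  0.015] op 0.242
t 52.64 p [ 0.4909 -0.2164  0.0726] F [ 1.42  1.57 17.57] M [0.425 0.353 0.024] op 0.246
```

View pics/s16c.png

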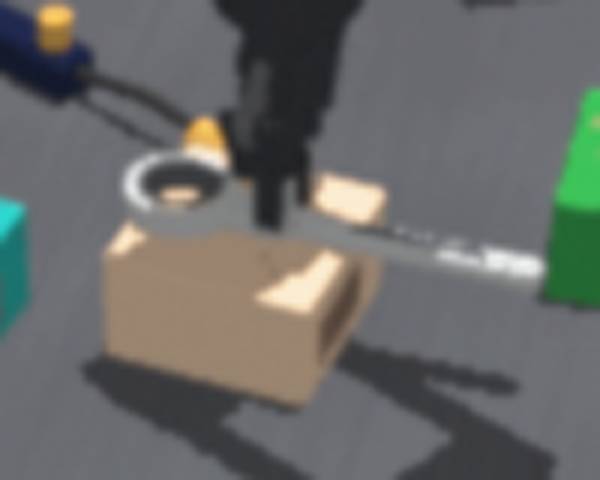

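The spanner looks nearly flat and the force rises steeply, so it has bottomed. I release and look.

```bash
python3 - <<'E'
from tight import *
grip(.5,20); st()
p=list(r.read_eef_pos()); p[2]=.16; r.servo_line(p,vel=.15); st()
p[0]-=.07; r.servo_line([p[0],p[1],.2],vel=.2); snap('wrist','w17'); snap('side','s17')
r.goto([.35,0,.3],list(q(0))); st(); snap('top','t17'); snap('side','s18')
s=cv2.imread('pics/s18.png')[110:190,240:340]; cv2.imwrite(f'pics/s18c.png',cv2.resize(s,None,fx=6,fy=6,interpolation=cv2.INTER_CUBIC))
E
```

```text
t 53.03 p [ 0.4874 -0.2154  0.0664] F [-0.43  0.58  0.34] M [-0.009  0.018 -0.025] op 0.501
t 53.80 p [ 0.4868 -0.2151  0.1588] F [-0.09 -0.02 -0.44] M [ 0.068 -0.004  0.048] op 0.502
t 55.42 p [ 0.3503 -0.0004  0.2991] F [-0.38 -0.96  0.  ] M [ 0.03   0.004 -0.028] op 0.500
```

View pics/s18c.png

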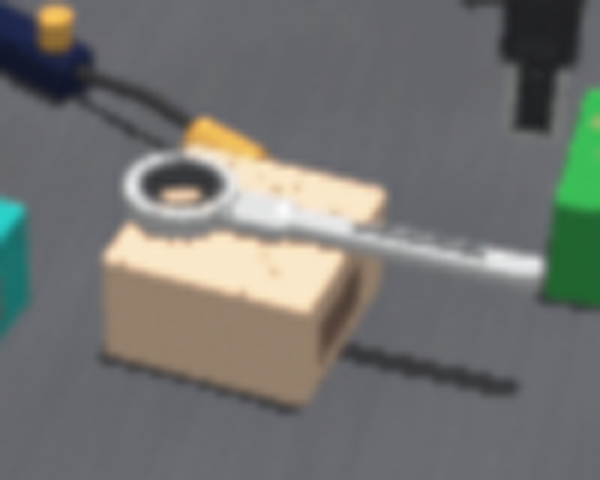

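View pics/t17.png

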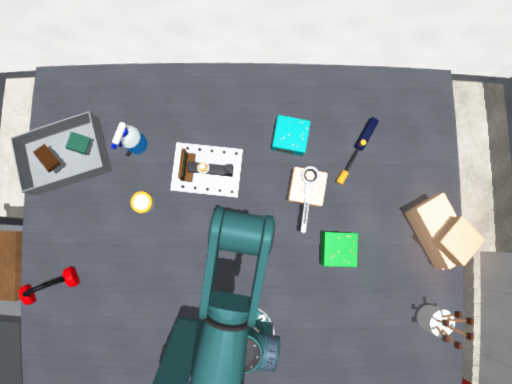

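View pics/s18.png

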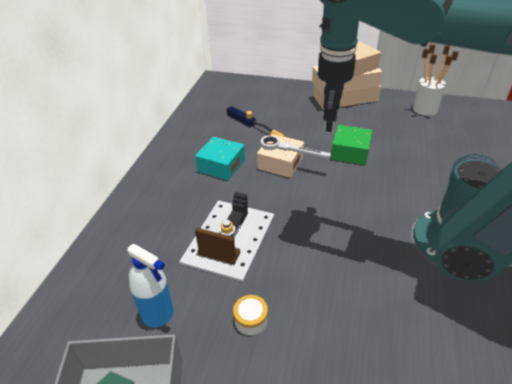

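The spanner lies flat on the pale brick, ring at (268,142) in the side view and (310,175) in the top view. Bottle (130,140), tin (141,203) and torch (360,150) are unmoved, and the arm is clear. I hand in.

```bash
python3 - <<'E'
from h import *
job_done(); print(r.read_time())
E
```

```text
the job is handed in; nothing more can be done
the job is handed in; nothing more can be done
```

The nut is tightened until it came up firm, the spanner is lying flat on the pale fire brick again, and the job is handed in at about 55 s of the 72 s allowed.

- **Fitting the ring:** The first sweep did not drop over the nut because the ring sat about 2 mm off-centre. After I corrected that, it dropped at once and a side picture showed it fully home.
- **Tightening:** I used three clockwise swings with ratcheting back-swings. The nut ran at a measured 0.1 N·m or so, then rose springily to about 0.69 N·m, where I stopped. My running reading was a little under the stated 0.15 N·m, so the true torque may be nearer 0.75 N·m, still within the firm range.
- **Lifting off:** The first lift, held by the handle, made the spanner tilt and bind on the nut, with a load of about 15 N. I lowered it, let go, gripped it again at its balance point, and it came off cleanly. Laying it down, it touched the brick's edge first and settled flat with about 18 N at most.
- **Last checks:** The final top and side pictures show the spanner flat on the brick, close to where it started. The bottle, torch, wax tin and look-alike blocks look unmoved, and the plaque looks untouched. The gripper passed close to the plaque's corner at the end of the swings. I saw no sign of contact there, but I did not measure the gap.

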